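# Refit the hob's control knob

## Robot

A 6-joint arm with a two-finger parallel gripper is mounted at the origin on a cart in front of the work surface, level with it; the furniture and walls round the work are solid. World frame = base frame: x ahead of the robot, y to its left, z up, the work surface at z = 0. Lengths are in m, angles in rad, forces in N, time in s.
With the tool pointing down it reaches from about 0.375 to 0.975 m from the base axis. Payload 3.8 kg.
Tool frame: the origin (TCP) lies at the very end of the fingers, on their centre line; the grasp point (between the pads) lies bot.hold_point_z behind it (bot.hold_point_z is the distance from the TCP to the grasp point, in m); z points along the fingers, y is the line along which they close (so a half turn about z gives the same grasp; the last joint's range is limited). The gripper opens to 85 mm and grips with 20 to 120 N. Pads are 22 mm wide; open, the fingers measure 114 mm over their backs; the gripper's body (76 mm by 85 mm) begins 54 mm behind the grasp point. The pads swing forward as they close: fully open they stand 13 mm farther back than shut.
Start: joints at [-1.198, 0.264, 1.604, -0, 1.274, -0.037], TCP at [0.269, -0.619, 0.231] pointing down, gripper open.
Joint ranges: [-2.63, 2.63], [-0.94, 2.18], [0.31, 2.57], [-1.31, 4.45], [0, 2.66], [-2.55, 2.55]. Speed limits (rad/s): [2.57, 2.57, 3.14, 3.14, 3.14, 3.14].

## Interface

Orientations are given as a rotation vector (axis times angle).
In Python, from workcell import bot gives the robot as it stands.
- The arm moves only by the shell command python3 jog.py 'ROWS' [OPENING] [FORCE]. ROWS is a JSON list of rows, 1 to 5 of them, each of 4 numbers: dx, dy, dz in m, then a turn about the tool's z in rad; each row shifts and turns the commanded pose from where the row before left it, along the tool's axes as they then stand; what a row does not reach is not made up. A row lasts 1/8 s, in which the tool goes at most 0.0625 m and 0.188 rad, less where a joint would pass 70% of its speed; a pose out of reach is approached as far as the arm can. OPENING is the opening from 0.0 (shut) to 1.0 (fully open), set as the command begins (- or left out keeps the last). The fingers move at their own pace and stop on an object; FORCE is the grip in N (left out, the last holds). Time passes only in rows, so rows that do not move let the fingers close. It prints the time, the measured TCP pose, the force, the opening and the grip force at its end.
- bot.read_state(): the state, without advancing time (a new reading comes with each control period).
- bot.read_camera(name): name is "scene" or "top" or "wrist"; returns the picture (384x512x3 uint8, red, green, blue); there is no depth.
- bot.camera_info(name): a dict with "intrinsics" (3x3 intrinsics, pixels), "k1" (the pictures are not rectified: a ray, as slopes to the right and down, at radius r is drawn at 1 + k1 r^2 times it, then the intrinsics apply), "extrinsics" (4x4, takes a point from camera to world coordinates). Camera axes: x right, y down, z forward; pixel columns grow to the right and rows downward; lengths in m; the calibration is good to about 2 mm. A picture is of the moment at which its call begins: read the wrist's pose just before it. camera_info takes no time and is no camera call; for the wrist camera it gives the pose at the moment of the call.
- bot.finish_job(): hands the job in; it is judged then, once.
The state is a dict: "time": time; "q": joint angles; "joint_vel": joint speeds; "joint_torque": joint torques, N m; "tool_pos": TCP position; "tcp_rot": TCP orientation; "wrist_force": force on the tool from outside, world axes, zero at the start; "torque": the same for the moment, N m; "width": opening from 0.0 (shut) to 1.0 (fully open); "grip_force": force on a finger pad.
Only numpy, scipy, OpenCV 4.12 (cv2) and the standard library are available. Lean on these libraries where they do the work, as an engineer would, in place of code of your own. Each camera call takes 0.05 s, during which the arm holds its last target. There are 200 camera calls.

## Task

The control of the little gas hob was taken apart for cleaning: put the bezel ring back into the round pocket around the valve shaft, marked face up and collar down, fully home, and let go of it. Then turn the knob so that the flat in its bore matches the flat of the D-shaped shaft, push it fully onto the shaft and press it in against the valve spring to the stop, as if lighting the burner. Finish while still holding the knob pressed in, and leave the spice jar, the timer and the lighter where they are.

Things in the scene. Friction and masses are not known exactly. Their poses are not given: they have to be found in the camera images.
- hob: portable grey enamelled gas hob, fixed, 170 (x) x 270 (y) x 60 mm high, origin under its centre, z up; +x to its rear, +y to its burner end. Burner and pan supports (up to 81 mm high) lie within 70 mm of x = 0, y = +50 mm; the rest of the top is flat at z = 60 mm, with pocket and shaft at x = -20, y = -95 mm. Turned at most 0.15 rad
- pocket (a point): centre of the floor of the round pocket in the hob's panel: 48 mm in diameter, 8 mm deep (its rim is the panel's top, 8 mm above this point), with the valve shaft standing up from its middle; axes as the hob's
- shaft_tip (a point): centre of the top of the upright steel D-shaped valve shaft, 40 mm above the panel when not pressed; z up. Shaft 14 mm in diameter with one flat 3.5 mm from the axis; x points out of the flat, always to the hob's rear (+x of the hob). The shaft does not turn; it sinks when pressed and this point with it; top edge chamfered 1.5 mm
- shaft (a joint): how far the shaft is pushed in, m: 0 when free, 0.006 at the stop; a spring returns it (4.5 N to start, 10 N at the stop)
- bezel: dark steel ring, 60 g, lying collar down, marked face up: collar 45 mm in diameter and 8 mm high, above it a flange 60 mm in diameter and 14 mm high (22 mm in all), white ticks all round on top, through hole 22 mm. Origin: centre of the collar's underside, z up; no preferred yaw. In place the collar is in the pocket, the flange on the panel, the shaft through the hole
- knob: black plastic knob, 50 g, standing bore down: round skirt 44 mm in diameter, 20 mm high, on it a bar grip 38 mm long (x), 13 mm thick (y), about 19 mm high, top at z = 39 mm. Origin: centre of its underside, z up. x points along the bar to the side with the white index line and a small rib standing 6 mm out of the skirt's foot; the bore's flat is on this +x side
- knob_roof (a point): centre of the roof of the knob's bore, 16 mm above the knob's origin, axes as the knob's. The bore opens below: a D 16.4 mm in diameter, its flat 4.7 mm from the axis towards +x (1.2 mm clearance all round). Fully on, this roof rests on the shaft's top; pressed to the stop the knob still clears the bezel by 4 mm
- jar: spice jar with dark lid, 41 mm across, 105 mm high, standing loose behind the work; origin at the centre of its base. Leave alone
- timer: red and white kitchen timer, 72 mm across, 59 mm high, loose; origin at the centre of its base. Leave alone
- lighter_1: green pocket lighter lying loose, 80 x 24 x 12 mm; origin under its centre. Leave alone

How it is judged:
On the way, in this order (a step that is already met when the one before it is completed fails the run):
1. the bezel lies collar down in the pocket, flange on the panel, let go (horizontal distance between bezel and pocket below 0.004 m and z of bezel in the frame of pocket below 0.003 m and angle between bezel's own z axis and vertical below 0.08 rad and contact force between the fingers and bezel below 0.1 N), for 0.2 s.
2. the knob is fully on the shaft, flat to flat (horizontal distance between knob and shaft_tip below 0.003 m and z of knob in the frame of shaft_tip below -0.013 m and angle between knob's own z axis and vertical below 0.1 rad and angle between the x axis of knob and the x axis of shaft_tip, either way round below 0.25 rad), for 0.2 s.
At the end, for the whole second after the job is handed in: Bezel collar down in the pocket (within 4 mm of its centre, 3 mm of its floor); knob on the shaft flat to flat (within 3 mm of the axis, bore roof within 3 mm of the shaft top); shaft pressed in over 4.5 of its 6 mm; fingers still on the knob with over 3 N (all of step 2 and horizontal distance between bezel and pocket below 0.004 m and z of bezel in the frame of pocket below 0.003 m and angle between bezel's own z axis and vertical below 0.08 rad and value of joint shaft above 0.0045 m and contact force between the fingers and knob above 3 N); the arm keeps its last pose, push and grip.
It fails at once if the spice jar is moved more than 30 mm (distance of jar from where it was at the start of the episode above 0.03 m).
It fails at once if the kitchen timer is moved more than 30 mm (distance of timer from where it was at the start of the episode above 0.03 m).
It fails at once if the lighter is moved more than 30 mm (distance of lighter_1 from where it was at the start of the episode above 0.03 m).
It also fails if it takes over 61 s, if anything falls off the work surface, if the arm or the gripper's body presses on something with over 40 N, if the wrist force passes 120 N, or if a joint passes its speed limit or range.

## Working session

There is one attempt and no reset: what is moved stays moved. The work goes in short steps, Python scripts to look and compute and a shell command to move; the robot and the scene stay as the last step left them, time stands still between calls to the robot, and variables do not carry over. Pictures are saved under pics/ and viewed, at most 10 in all, crops included, and the job is handed in when it is done.

```bash
ls; mkdir -p pics
cat > h.py <<'E'
import numpy as np, cv2
from workcell import bot
from scipy.spatial.transform import Rotation as R
def shot(n):
    i=bot.camera_info(n); return bot.read_camera(n), i
def save(im,f): cv2.imwrite('pics/'+f,cv2.cvtColor(im,cv2.COLOR_RGB2BGR))
def ray(i,uv):
    K=np.array(i['intrinsics']);T=np.array(i['extrinsics'])
    d=np.array([i['k1'],0,0,0,0],float)
    p=cv2.undistortPoints(np.array(uv,float).reshape(-1,1,2),K,d).reshape(-1,2)
    D=np.c_[p,np.ones(len(p))]@T[:3,:3].T
    return T[:3,3],D
def onz(i,uv,z):
    o,D=ray(i,uv); return o+D*((z-o[2])/D[:,2])[:,None]
def tri(rs):
    A=np.zeros((3,3));b=np.zeros(3)
    for o,d in rs:
        d=d/np.linalg.norm(d);P=np.eye(3)-np.outer(d,d);A+=P;b+=P@o
    x=np.linalg.solve(A,b)
    return x,[np.linalg.norm(np.cross(x-o,d/np.linalg.norm(d))) for o,d in rs]
def proj(i,P):
    K=np.array(i['intrinsics']);T=np.linalg.inv(np.array(i['extrinsics']))
    return cv2.projectPoints(np.atleast_2d(np.array(P,float)),cv2.Rodrigues(T[:3,:3])[0],T[:3,3],K,np.array([i['k1'],0,0,0,0.]))[0].reshape(-1,2)
E
python3 - <<'E'
from h import *
a,i=shot('top');b,j=shot('scene')
save(a,'top1.png');save(b,'scene1.png')
for k in (i,j): print(np.round(k['extrinsics'],3).tolist(),k['intrinsics'],k['k1'])
s=bot.read_state();print(s['time'],s['tool_pos'],s['tcp_rot'],bot.hold_point_z)
E
```

```text
jog.py
pics
workcell.py
[[-0.005, -0.986, 0.164, 0.368], [-1.0, 0.007, 0.009, -0.094], [-0.01, -0.164, -0.986, 1.205], [0.0, 0.0, 0.0, 1.0]] [[456.14028257   0.         259.08583971]
 [  0.         456.14028257 196.32704563]
 [  0.           0.           1.        ]] 0.034434947629061914
[[-0.683, -0.496, 0.537, -0.084], [-0.731, 0.453, -0.511, 0.533], [0.011, -0.741, -0.671, 0.875], [0.0, 0.0, 0.0, 1.0]] [[443.63006775   0.         258.94631219]
 [  0.         443.63006775 178.03486301]
 [  0.           0.           1.        ]] -0.1750063541174099
0.1 [ 0.26868468 -0.61846968  0.23004737] [-3.07384293e+00 -6.38762240e-01  5.43716170e-04] 0.0187
```

View pics/top1.png

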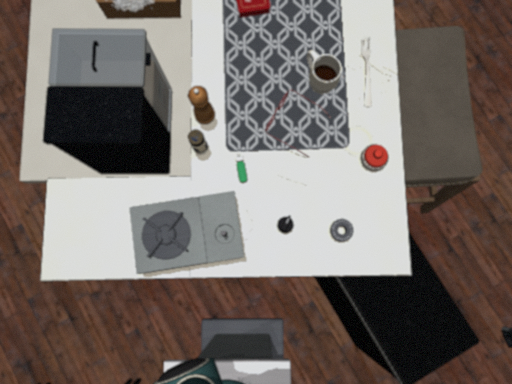

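View pics/scene1.png

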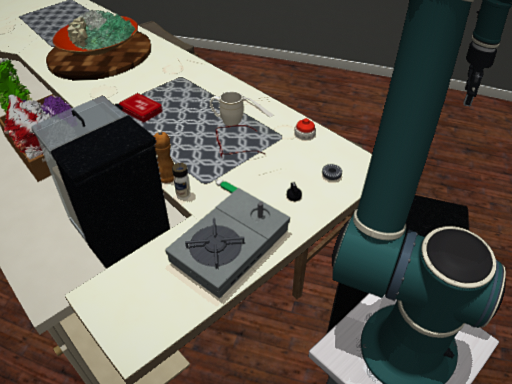

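The top view shows the bezel at about (342,230), the knob at (286,225), the shaft at (224,233) and the hob around (188,232). The jar (198,141), timer (375,156) and lighter (241,170) lie behind. The scene view agrees with this.

```bash
python3 - <<'E'
from h import *
i=bot.camera_info('top')
for n,uv,z in (('bezel',(342,230),.022),('knob',(286,225),.03),('shaft',(224,234),.09),('jar',(198,138),.1),('timer',(375,156),.05),('lighter',(241,170),.012)):
    print(n,onz(i,[uv],z).round(3))
s=bot.read_state();M=R.from_rotvec(s['tcp_rot']).as_matrix();print(M.round(3))
w=bot.camera_info('wrist');T=np.eye(4);T[:3,:3]=M;T[:3,3]=s['tool_pos']
print((np.linalg.inv(T)@w['extrinsics']).round(3),w['intrinsics'],w['k1'])
E
python3 jog.py '[[0.046,-0.037,0,0],[0.046,-0.037,0,0],[0.046,-0.037,0,0],[0.046,-0.037,0,0],[0.046,-0.037,0,0]]' 1.0; python3 jog.py '[[0.046,-0.037,0,0],[0.046,-0.037,0,0],[0.046,-0.037,0,0],[0,0,0,0.18],[0,0,0,0.18]]'; python3 jog.py '[[0,0,0,0.05],[0,0,0,0]]'
python3 - <<'E'
from h import *
w,j=shot('wrist');save(w,'w1.png');np.savez('w1.npz',w=w,**{k:np.array(v) for k,v in j.items()})
E
```

```text
time: 0.72
tool_pos: [0.4065, -0.3558, 0.2309]
tcp_rot: [-3.075, -0.638, 0.0]
wrist_force: [0.6, -0.2, -0.5]
width: 0.999
grip_force: 0.0
time: 1.35
tool_pos: [0.4886, -0.1996, 0.2308]
tcp_rot: [-3.14, -0.073, 0.001]
wrist_force: [-1.0, -0.3, -0.4]
width: 1.002
grip_force: 0.0
time: 1.6
tool_pos: [0.4882, -0.2007, 0.2308]
tcp_rot: [-3.141, -0.001, 0.001]
wrist_force: [-0.4, 0.8, 0.1]
width: 1.002
grip_force: 0.0
```

View pics/w1.png

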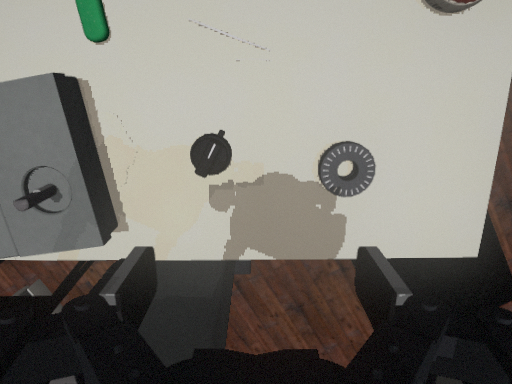

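The wrist view shows the bezel at (347,168). The knob is at (210,154) with its rib at (222,133), so its yaw is about -0.5. The shaft tip is near (22,205) and the pocket near (48,190). I'll take a second viewpoint.

```bash
python3 jog.py '[[0,-0.06,0,0],[0,-0.06,0,0],[0,0,0,0],[0,0,0,0]]'
python3 - <<'E'
from h import *
w,j=shot('wrist');save(w,'w2.png');np.savez('w2.npz',w=w,**{k:np.array(v) for k,v in j.items()})
for f in ('w1','w2'):
    d=np.load(f+'.npz');g=cv2.cvtColor(d['w'],cv2.COLOR_RGB2GRAY)
    m=((g<80)*255).astype(np.uint8)
    cs,_=cv2.findContours(m,cv2.RETR_EXTERNAL,cv2.CHAIN_APPROX_NONE)
    for c in cs:
        a=cv2.contourArea(c)
        if 200<a<6000: print(f,a,cv2.boundingRect(c),[np.round(x,1) for x in cv2.fitEllipse(c)])
E
```

```text
time: 2.15
tool_pos: [0.4886, -0.0812, 0.2313]
tcp_rot: [3.141, 0.002, 0.0]
wrist_force: [-0.6, 0.1, 0.4]
width: 0.995
grip_force: 0.0
w1 637.0 (15, 166, 47, 48) [array([ 39.9, 191.5]), array([39.5, 46.8]), np.float64(169.1)]
w1 1313.5 (190, 130, 42, 47) [array([210.6, 153.8]), array([38.5, 44.7]), np.float64(30.9)]
w1 3346.5 (53, 73, 65, 172) [array([ 85. , 148.2]), array([ 22.1, 241. ]), np.float64(163.9)]
w2 292.5 (143, 172, 37, 36) [array([158.9, 190.2]), array([26.1, 36.4]), np.float64(122.4)]
w2 1259.0 (301, 131, 41, 47) [array([320.9, 153.9]), array([38.9, 42.4]), np.float64(22.2)]
w2 733.5 (187, 73, 35, 172) [array([205.1, 154.6]), array([  5.6, 204.6]), np.float64(169.3)]
w2 574.0 (0, 0, 38, 18) [array([17.4,  7.9]), array([18. , 44.7]), np.float64(88.9)]
```

View pics/w2.png

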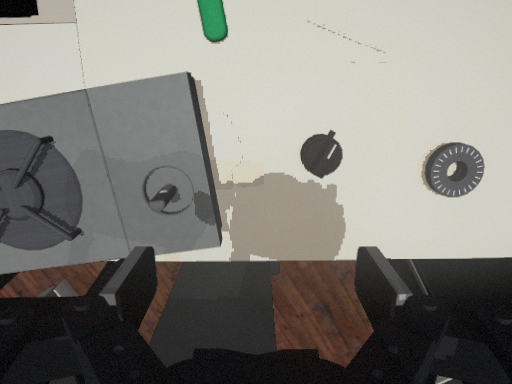

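Both wrist views are usable: w2 has the hob's right corners at (190,73) and (220,244), the pocket at (169,189), the knob at (321,154) and the bezel at (454,169). I'll enlarge the details.

Run:
```python
from h import *
def crop(f,x,y): 
    d=np.load(f+'.npz');return cv2.resize(d['w'][y:y+50,x:x+66],None,fx=6,fy=6,interpolation=cv2.INTER_CUBIC)
def lift(a): return np.clip(255*(a/255.)**.6,0,255).astype(np.uint8)
save(lift(np.vstack([np.hstack([crop('w1',8,165),crop('w2',136,165)]),np.hstack([crop('w1',314,143),crop('w2',421,143)])])),'c1.png')
# bezel: outline & ticks
for f,x,y in (('w1',347,168),('w2',454,169)):
    d=np.load(f+'.npz');g=cv2.cvtColor(d['w'],cv2.COLOR_RGB2GRAY).astype(int)
    sub=g[y-40:y+40,x-40:x+40]
    m=((sub<115)*255).astype(np.uint8);cs,_=cv2.findContours(m,cv2.RETR_EXTERNAL,cv2.CHAIN_APPROX_NONE);c=max(cs,key=cv2.contourArea)
    e=cv2.fitEllipse(c);print(f,'outline',np.add(e[0],(x-40,y-40)).round(1),e[1],e[2])
    inn=np.zeros_like(m);cv2.ellipse(inn,(e[0],(e[1][0]-7,e[1][1]-7),e[2]),255,-1)
    hole=np.zeros_like(m);cv2.ellipse(hole,(e[0],(30,30),0),255,-1)
    t=np.argwhere((inn>0)&(hole==0)&(sub>125))[:,::-1]
    e=cv2.fitEllipse(t.astype(np.float32));print(len(t),'ticks',np.add(e[0],(x-40,y-40)).round(1),np.round(e[1],1))
```

```text
w1 outline [345.9 168.5] (53.95201873779297, 56.507080078125) 70.72306060791016
154 ticks [347.2 169.7] [42.3 45.8]
w2 outline [453.  168.7] (50.804622650146484, 58.47453308105469) 61.53899002075195
131 ticks [456.  169.9] [38.8 45.9]
```

View pics/c1.png

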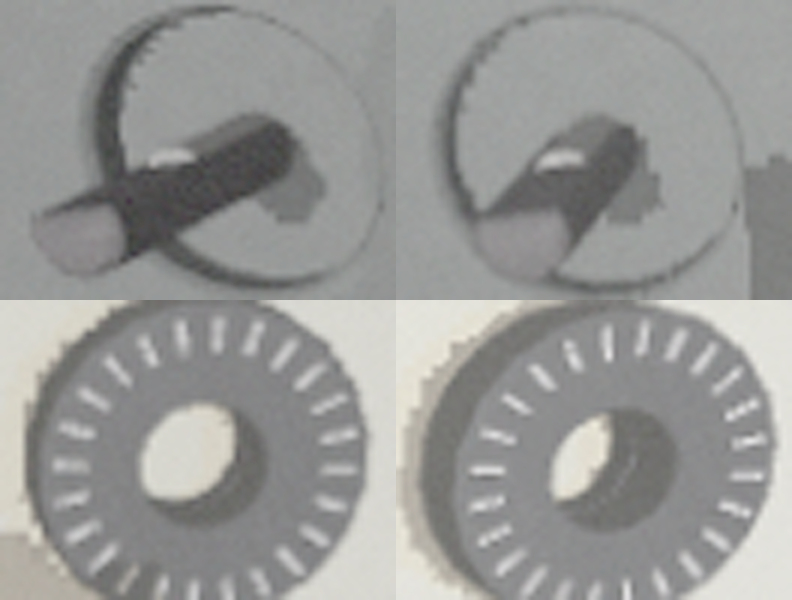

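The enlarged view gives these pixel positions:

| Point | w1 | w2 |
|---|---|---|
| Shaft tip D, flat towards image top | (21.0,203.4) | (157.2,203.9) |
| Pocket rim centre | (48.2,189.5) | (169.2,189.8) |
| Bezel hole at the top | (347.6,170.2) | (457,170.7) |

Run:
```python
from h import *
D={f:np.load(f+'.npz') for f in('w1','w2')}
for n,a,b in (('tip',(21,203.4),(157.2,203.9)),('rim',(48.2,189.5),(169.2,189.8)),('bezel',(347.6,170.2),(457,170.7)),('knob',(210.6,153.8),(321,154)),('rear corner',(54,75),(190,73)),('front corner',(104,245),(220,244))):
    rs=[(ray(D[f],[p])[0],ray(D[f],[p])[1][0]) for f,p in(('w1',a),('w2',b))]
    x,e=tri(rs);print(n,x.round(4),np.round(e,4))
r=onz(D['w2'],[(190.5,73),(220,244.5)],.06);print(r)
x=r[0]-r[1];x=x/np.linalg.norm(x);y=np.array([-x[1],x[0],0]);print('yaw',np.arctan2(x[1],x[0]),'pocket',r.mean(0)-.02*x+.04*y, np.linalg.norm(r[0]-r[1]))
for f,p in(('w1',(347.6,170.2)),('w2',(457,170.7))):print('bez',onz(D[f],[p],.022))
for f,p in(('w1',(21,203.4)),('w2',(157.2,203.9))):print('tip',onz(D[f],[p],.1))
for f,p in(('w1',(48.2,189.5)),('w2',(169.2,189.8))):print('rim',onz(D[f],[p],.06))
```

```text
tip [0.4661 0.0034 0.0979] [0.0001 0.0001]
rim [0.4666 0.0028 0.0575] [0.0001 0.0001]
bezel [ 0.4773 -0.2981  0.0204] [0.0001 0.0001]
knob [ 0.4928 -0.1517  0.0096] [0.0002 0.0002]
rear corner [ 0.5735 -0.0241  0.0641] [0.0005 0.0005]
front corner [ 0.4076 -0.0446  0.0561] [0.0009 0.0009]
[[ 0.5741477  -0.02374842  0.06      ]
 [ 0.40994232 -0.04509488  0.06      ]]
yaw 0.12927355087761636 pocket [0.46705534 0.0026663  0.06      ] 0.1655870677715553
bez [[ 0.47755288 -0.29770125  0.022     ]]
bez [[ 0.47784374 -0.29713173  0.022     ]]
tip [[0.46677982 0.00187608 0.1       ]]
tip [[0.46689603 0.0027582  0.1       ]]
rim [[0.46733034 0.00121456 0.06      ]]
rim [[0.4674507 0.0021442 0.06     ]]
```

```bash
python3 jog.py '[[-0.003,0.054,0.02,0],[-0.003,0.054,0.02,0],[-0.003,0.054,0.02,0],[-0.002,0.054,0.02,0],[0,0,0,0]]'; python3 jog.py '[[0,0,0.05,0],[0,0,0.05,0],[0,0,0,0]]'
python3 - <<'E'
from h import *
w,j=shot('wrist');save(w,'w3.png');s=bot.read_state();print(s['tool_pos'],s['tcp_rot'])
print(proj(j,[[.4775,-.2975,.022],[.4775,-.2975+.011,.022],[.4775,-.2975,.0]]))
E
```

```text
time: 2.82
tool_pos: [0.4752, -0.3014, 0.149]
tcp_rot: [-3.141, 0.011, 0.005]
wrist_force: [-0.6, 0.0, 0.7]
width: 0.999
grip_force: 0.0
time: 3.2
tool_pos: [0.4735, -0.2948, 0.0472]
tcp_rot: [-3.136, 0.002, 0.013]
wrist_force: [-0.5, 0.3, 0.1]
width: 1.0
grip_force: 0.0
[ 0.4758493  -0.29624851  0.05006573] [-3.13896269e+00  1.37589306e-03  5.81702555e-03]
[[261.99300803 223.25199342]
 [241.12929551 223.22895766]
 [261.50143802 208.75820868]]
```

View pics/w3.png

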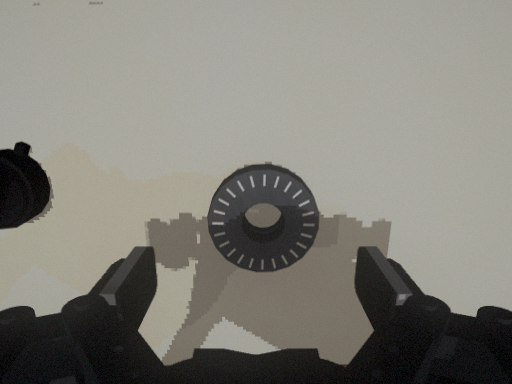

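The bezel's hole centre is at about (263,221), within 1 mm of the prediction, and it sits centred between the open fingers. I'll go down and grip.

```bash
python3 jog.py '[[0.001,0.001,0.022,0],[0,0,0.022,0],[0,0,0,0]]'; python3 jog.py '[[0,0,0,0],[0,0,0,0],[0,0,0,0],[0,0,0,0]]' 0.3 30; python3 jog.py '[[0,0,0,0],[0,0,0,0]]'
```

```text
time: 3.62
tool_pos: [0.4791, -0.2984, 0.0086]
tcp_rot: [3.141, -0.0, 0.001]
wrist_force: [0.5, 1.0, -0.3]
width: 0.999
grip_force: 0.0
time: 4.12
tool_pos: [0.4802, -0.2991, 0.0102]
tcp_rot: [3.139, -0.001, 0.005]
wrist_force: [-1.2, -0.2, 7.2]
width: 0.676
grip_force: 30.8
time: 4.38
tool_pos: [0.4802, -0.2991, 0.0102]
tcp_rot: [3.139, -0.001, 0.005]
wrist_force: [-0.9, 1.1, 6.8]
width: 0.674
grip_force: 30.8
```

```bash
python3 jog.py '[[0,0,-0.02,0],[0,0,-0.05,0],[0,0,-0.06,0],[0,0,0,0],[0,0,0,0]]'
python3 - <<'E'
from h import *
w,j=shot('wrist');save(w,'w4.png');np.savez('w4.npz',w=w,**{k:np.array(v) for k,v in j.items()});s=bot.read_state();print(s['tool_pos'],s['tcp_rot'],s['width'])
E
```

```text
time: 5.0
tool_pos: [0.4787, -0.2981, 0.1382]
tcp_rot: [3.141, -0.0, 0.002]
wrist_force: [0.3, -0.2, -0.8]
width: 0.672
grip_force: 32.6
[ 0.47776596 -0.29746752  0.13668613] [-3.14084694e+00  2.72413872e-04  1.70794823e-03] 0.6745474472277189
```

View pics/w4.png

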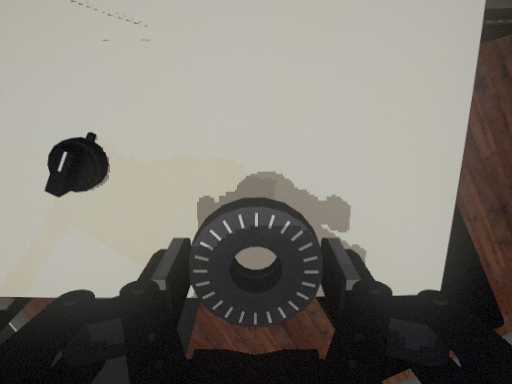

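The bezel is gripped, roughly level, with its hole centre at about (256,257) and tick extremes at (195,271), (319,271), (256,213) and (256,322).

Run:
```python
from h import *
d=np.load('w4.npz');g=cv2.cvtColor(d['w'],cv2.COLOR_RGB2GRAY).astype(int)
t=np.argwhere(g>110)[:,::-1];r=np.hypot((t[:,0]-256)/62.,(t[:,1]-268)/54.);t=t[(r>.7)&(r<1.1)]
for z in (.145,.15,.155):
    P=onz(d,t,z); c=P[:,:2].mean(0)
    (cx,cy),rad=cv2.minEnclosingCircle(P[:,:2].astype(np.float32))
    e=cv2.fitEllipse(P[:,:2].astype(np.float32)*1000)
    print(len(t),z,(cx,cy),rad,np.round(e,2) if 0 else e)
```

```text
595 0.145 (0.4710504710674286, -0.297680139541626) 0.02998131886124611 ((472.966796875, -297.59222412109375), (50.16939926147461, 51.92601776123047), 175.21983337402344)
595 0.15 (0.4740079641342163, -0.29766273498535156) 0.028876101598143578 ((475.85345458984375, -297.57806396484375), (48.31379699707031, 50.00544357299805), 175.21986389160156)
595 0.155 (0.4769655764102936, -0.29764530062675476) 0.027770917862653732 ((478.7401123046875, -297.56390380859375), (46.458194732666016, 48.08487319946289), 175.21986389160156)
```

```bash
python3 jog.py '[[-0.0018,-0.06,0,0],[-0.0018,-0.06,0,0],[-0.0018,-0.06,0,0],[-0.0018,-0.06,0,0],[-0.0018,-0.06,0,0]]'; python3 jog.py '[[0,0,0.02,0],[0,0,0,0],[0,0,0,0]]'
python3 - <<'E'
from h import *
w,j=shot('wrist');save(w,'w5.png');np.savez('w5.npz',w=w,**{k:np.array(v) for k,v in j.items()});s=bot.read_state();print(s['tool_pos'],s['tcp_rot'],s['width'])
g=w[180:380,130:390];save(np.clip(255*(cv2.resize(g,None,fx=3,fy=3,interpolation=cv2.INTER_CUBIC)/255.)**.6,0,255).astype(np.uint8),'c5.png')
E
```

```text
time: 5.68
tool_pos: [0.4675, 0.0039, 0.1352]
tcp_rot: [-3.141, 0.001, 0.006]
wrist_force: [1.2, 0.1, -0.8]
width: 0.676
grip_force: 32.6
time: 6.05
tool_pos: [0.4688, 0.0016, 0.1164]
tcp_rot: [3.142, -0.001, -0.004]
wrist_force: [0.1, 0.6, -0.4]
width: 0.676
grip_force: 32.7
[0.46938731 0.00133881 0.11701779] [ 3.14156668e+00 -2.32783989e-03 -1.52325357e-03] 0.6763378205134365
```

View pics/c5.png

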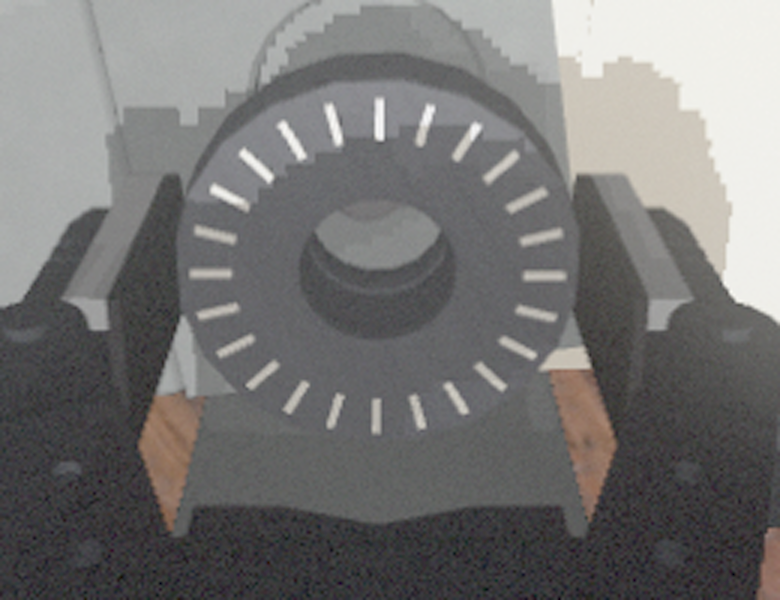

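Crop c5: the bezel is centred at crop (379,268), and the pocket's rear rim is visible behind it, symmetric about crop x≈368. The shaft tip is not visible inside the hole yet.

Run:
```python
from h import *
d=np.load('w5.npz');s=bot.read_state()
im=d['w']
print('bezel',onz(d,[(130+379/3,180+268/3)],.129),'rim mid y',onz(d,[(130+368/3,206)],.06))
print(onz(d,[(130+250/3,206),(130+487/3,206)],.06))
print('pred rim circle px', proj(d,[[.467+.024*np.cos(a),.0022+.024*np.sin(a),.06] for a in (-1,-.5,0,.5,1)]).round(1))
print(((proj(d,[[.467+.024*np.cos(a),.0022+.024*np.sin(a),.06] for a in (-1,-.5,0,.5,1)])-[130,180])*3).round(0))
```

```text
bezel [[0.46733007 0.00188253 0.129     ]] rim mid y [[0.47154685 0.00392932 0.06      ]]
[[ 0.47156377  0.02817366  0.06      ]
 [ 0.47151831 -0.02051883  0.06      ]]
pred rim circle px [[288.6 192.9]
 [274.6 180.1]
 [255.5 175.4]
 [236.3 180.1]
 [222.3 193. ]]
[[476.  39.]
 [434.   0.]
 [376. -14.]
 [319.   0.]
 [277.  39.]]
```

```bash
python3 jog.py '[[0,-0.0017,0,0],[0,0,0.02,0],[0,0,0.02,0],[0,0,0,0],[0,0,0,0]]'
python3 - <<'E'
from h import *
w,j=shot('wrist');save(w,'w6.png');np.savez('w6.npz',w=w,**{k:np.array(v) for k,v in j.items()});s=bot.read_state();print(s['tool_pos'],s['tcp_rot'],s['wrist_force'])
g=w[180:380,130:390];save(np.clip(255*(cv2.resize(g,None,fx=3,fy=3,interpolation=cv2.INTER_CUBIC)/255.)**.6,0,255).astype(np.uint8),'c6.png')
E
```

```text
time: 6.72
tool_pos: [0.4702, 0.0034, 0.0781]
tcp_rot: [3.142, -0.001, 0.002]
wrist_force: [0.4, -0.4, -0.5]
width: 0.679
grip_force: 32.7
[0.47055294 0.00343797 0.07838441] [ 3.14153846e+00 -1.20129200e-03  2.93152367e-03] [ 1.26863229  0.54009734 -1.02642941]
```

View pics/c6.png

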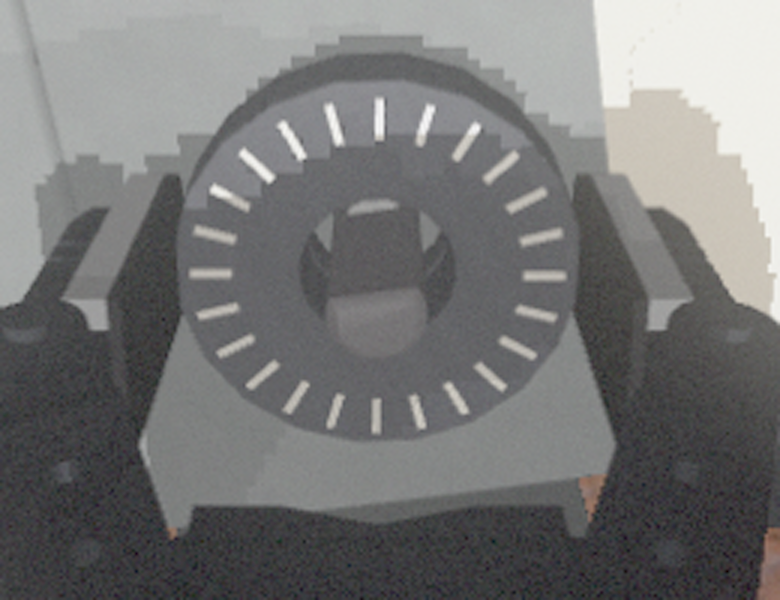

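The shaft now shows through the hole. Its tip D is centred at crop (378,312), in line with the bezel centre at x≈379.

```bash
python3 - <<'E'
from h import *
d=np.load('w6.npz')
print('bezel',onz(d,[(130+379/3,180+268/3)],.0904),'tip',onz(d,[(130+378/3,180+312/3)],.1))
E
python3 jog.py '[[0,0,0.007,0],[0,0,0.003,0],[0,0,0,0]]'
```

```text
bezel [[0.46856866 0.00365844 0.0904    ]] tip [[0.46741845 0.00382187 0.1       ]]
time: 7.15
tool_pos: [0.4692, 0.0037, 0.067]
tcp_rot: [-3.142, 0.0, 0.001]
wrist_force: [-0.3, 0.6, -1.1]
width: 0.679
grip_force: 32.7
```

```bash
python3 jog.py '[[0,0,0.003,0],[0,0,0.003,0],[0,0,0,0]]';python3 jog.py '[[0,0,0.002,0],[0,0,0,0]]'
```

```text
time: 7.52
tool_pos: [0.4698, 0.0037, 0.0622]
tcp_rot: [3.142, -0.0, -0.0]
wrist_force: [-3.7, 0.3, 7.8]
width: 0.676
grip_force: 33.4
time: 7.78
tool_pos: [0.4698, 0.0037, 0.062]
tcp_rot: [3.142, 0.0, -0.001]
wrist_force: [-9.3, 0.5, 22.8]
width: 0.676
grip_force: 34.7
```

```bash
python3 jog.py '[[0,0,-0.002,0],[0,0,0,0]]';python3 jog.py '[[0,0,0,0],[0,0,0,0],[0,0,0,0]]' 1.0; python3 jog.py '[[0,0,-0.05,0],[0,0,-0.05,0],[0,0,-0.05,0],[0,0,0,0],[0,0,0,0]]'
python3 - <<'E'
from h import *
w,j=shot('wrist');np.savez('w7.npz',w=w,**{k:np.array(v) for k,v in j.items()});s=bot.read_state();print(s['tool_pos'],s['tcp_rot'],s['wrist_force'])
save(w,'w7.png')
E
```

```text
time: 8.02
tool_pos: [0.4701, 0.0037, 0.0622]
tcp_rot: [3.142, -0.0, 0.002]
wrist_force: [-3.0, 0.6, 7.7]
width: 0.676
grip_force: 33.4
time: 8.4
tool_pos: [0.4693, 0.0037, 0.0609]
tcp_rot: [-3.142, 0.0, 0.001]
wrist_force: [-0.5, -0.4, 0.8]
width: 0.997
grip_force: 0.0
time: 9.02
tool_pos: [0.4692, 0.0037, 0.2108]
tcp_rot: [-3.142, 0.0, 0.001]
wrist_force: [0.3, 0.6, -1.3]
width: 1.001
grip_force: 0.0
[0.46854763 0.00374386 0.20979939] [-3.14145639e+00  3.70208439e-04  3.85537333e-03] [-0.7963546   0.09380646 -0.66019695]
```

View pics/w7.png

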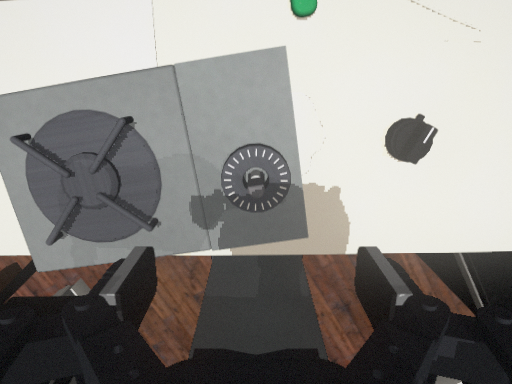

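The bezel sits in the pocket around the shaft, with its ticks level and centred at about (256,179). The knob is at (409,139). Next I go over the knob and measure numerically.

```bash
python3 jog.py '[[0.008,0.052,0.01,0],[0.008,0.052,0.02,0],[0.008,0.052,0.02,0],[0,0,0,0],[0,0,0,0]]'
python3 - <<'E'
from h import *
w,j=shot('wrist');np.savez('w8.npz',w=w,**{k:np.array(v) for k,v in j.items()});s=bot.read_state();print(s['tool_pos'],s['tcp_rot'])
def knob(d,guess):
    g=cv2.cvtColor(d['w'],cv2.COLOR_RGB2GRAY);u,v=np.int32(guess);k=45;u0,v0=max(u-k,0),max(v-k,0)
    sub=g[v0:v+k,u0:u+k];m=((sub<75)*255).astype(np.uint8)
    m=cv2.morphologyEx(m,cv2.MORPH_CLOSE,np.ones((7,7)))
    cs,_=cv2.findContours(m,cv2.RETR_EXTERNAL,cv2.CHAIN_APPROX_NONE);c=max(cs,key=cv2.contourArea)+[u0,v0]
    # white index line
    hull=np.zeros(g.shape,np.uint8);cv2.drawContours(hull,[c],-1,255,-1);hull=cv2.erode(hull,np.ones((5,5)))
    t=np.argwhere((hull>0)&(g>110))[:,::-1]
    return c[:,0].astype(float),t
for f in ('w2','w7','w8'):
    d=np.load(f+'.npz');gu=proj(d,[[.493,-.152,.02]])[0];c,t=knob(d,gu)
    print(f,gu.round(0),'bbox',c.min(0),c.max(0),'line',len(t))
    P=onz(d,c,.0)[:,:2];q=np.array([.493,-.152]);r=np.linalg.norm(P-q,axis=1);
    if len(t)>4:
        L=onz(d,t,.039)[:,:2];l=L.mean(0);a=np.linalg.svd(L-l)[2][0];print('  line at',l.round(4),'len',np.ptp((L-l)@a).round(4),'dir',np.arctan(a[1]/a[0]).round(3), 'px',t.mean(0))
    far=P[P[:,0]>q[0]+.012];k=np.argmax(np.linalg.norm(far-q,axis=1));print('  far pt',far[k],np.arctan2(*(far[k]-q)[::-1]))
for n,a,b in [('bezel',None,None)]:
    rs=[]
    for f in ('w7','w8'):
        d=np.load(f+'.npz');g=cv2.cvtColor(d['w'],cv2.COLOR_RGB2GRAY);gu=proj(d,[[.4675,.0035,.074]])[0]
        uu,vv=np.meshgrid(np.arange(512),np.arange(384));r=np.hypot(uu-gu[0],vv-gu[1])
        t=np.argwhere((g>135)&(r<36)&(r>17))[:,::-1]
        e=cv2.fitEllipse(t.astype(np.float32));print(f,gu,e,len(t))
        o,D=ray(d,[e[0]]);rs.append((o,D[0]))
    print(tri(rs))
E
```

```text
time: 9.7
tool_pos: [0.4923, -0.1517, 0.1595]
tcp_rot: [-3.14, 0.002, 0.005]
wrist_force: [-0.8, 0.3, 0.6]
width: 0.999
grip_force: 0.0
[ 0.49279231 -0.15134401  0.16031776] [-3.14037471e+00  6.50961695e-05  3.07329643e-03]
w2 [323. 156.] bbox [301. 131.] [340. 177.] line 41
  line at [ 0.5009 -0.1558] len 0.0149 dir -0.478 px [331.04878049 151.6097561 ]
  far pt [ 0.51557595 -0.16540573] -0.5358526277524437
w7 [414. 141.] bbox [415. 142.] [415. 142.] line 0Traceback (most recent call last):
  File "<stdin>", line 18, in <module>
    return _wrapfunc(a, 'argmax', axis=axis, out=out, **kwds)
    return bound(*args, **kwds)
ValueError: attempt to get argmax of an empty sequence
```

Run:
```python
from h import *
for f in ('w7','w8'):
    d=np.load(f+'.npz');g=cv2.cvtColor(d['w'],cv2.COLOR_RGB2GRAY);gu=np.int32(proj(d,[[.493,-.152,.02]])[0]);print(f,gu)
    for r in range(-32,36,4): print(' '.join('%3d'%x for x in g[gu[1]+r,max(gu[0]-40,0):gu[0]+40:4]))
```

```text
w7 [413 140]
238 237 237 237 237 237 236 238 237 237 237 237 237 237 235 236 236 236 236 235
237 237 238 237 237 237 237 237 237 237 235 236 236 237 236 236 236 236 235 236
238 238 238 238 238 237 237 237 237 235 235  85  90 236 236 236 236 236 236 237
238 237 236 237 237 237 217  80  82  83  86  83  82 235 237 236 236 237 236 235
237 236 238 237 236  92  81  87  84  84  81  80  79  79 163 236 235 235 236 236
238 238 237 236  93  79  85  84  87  84  82  78  79  79  87 224 218 236 237 236
237 236 237 235  83  84  83  86  83  86  79  79  79  87 201  85 202 235 236 236
238 237 237 120  81  90  83  87  84  79  76  77  82  86 133  94 234 235 235 236
238 236 236 121  84  83  83  85  81  79  76  80  84 234  87 236 237 236 235 236
238 237 236 114  81  86  86  86  77  80  76  87  84  81  84 235 236 236 237 236
238 237 238 235  85  82  88  82  78  78  79  82  82  82  86 235 234 237 237 235
238 237 238 235  88  85  82  79  81  83  84  86  82  83 236 236 236 234 236 235
237 237 239 237 234 101  82  82  81  81  81  84  83 230 236 235 237 236 237 236
238 238 237 238 237 236 229 110  82  83  86  85
[... 945 characters left out ...]
  56  52  50  51  50  52 177  52  50  53  52  51 177 180 179
173 176 179 175 100  51  53  48  41  52  59  67  51  50  50  51  56 130 178 178
177 178 176 177 174  48  54  46  50  52  49  47  45  44  49  44 104 129 128 131
156 157 178 177 176  53  52  45  53  48  43  45  43  50  49  45 118 125 129 128
118 116 177 177 119 116  50  49  50  49  47  44  42  48  45 113 114 128 124 126
116 118 119 117 118 117  65  47  45  42  46  41  46  60 115 116 117 131 126 128
116 117 117 116 115 114 117  47  50  48  74 114 120 115 117 119 128 126 128 129
117 114 117 117 116 114 116 122 111  50 120 122 118 127 126 126 125 124 128 125
120 117 123 131 127 131 128 129 130 127 126 130 125 128 127 126 126 127 125 130
```

```bash
cat > k.py <<'E'
from h import *
def knob(d,guess,thr):
    g=cv2.cvtColor(d['w'],cv2.COLOR_RGB2GRAY);u,v=np.int32(guess);k=48;u0,v0=max(u-k,0),max(v-k,0)
    sub=g[v0:v+k,u0:u+k];m=((sub<thr)*255).astype(np.uint8)
    cs,_=cv2.findContours(m,cv2.RETR_EXTERNAL,cv2.CHAIN_APPROX_NONE);c=max(cs,key=cv2.contourArea)+[u0,v0]
    h=np.zeros(g.shape,np.uint8);cv2.drawContours(h,[c],-1,255,-1);h=cv2.erode(h,np.ones((5,5)))
    return c[:,0].astype(float),np.argwhere((h>0)&(g>thr+30))[:,::-1]
def bez(d,thr,c0=(.4675,.0035,.074)):
    g=cv2.cvtColor(d['w'],cv2.COLOR_RGB2GRAY);gu=proj(d,[c0])[0]
    uu,vv=np.meshgrid(np.arange(512),np.arange(384));r=np.hypot(uu-gu[0],vv-gu[1])
    t=np.argwhere((g>thr)&(r<36)&(r>17))[:,::-1]
    return t,gu
if __name__=='__main__':
    rs=[];rf=[]
    for f,thr in (('w2',75),('w7',105),('w8',90)):
        d=np.load(f+'.npz');q=np.array([.493,-.152]);c,t=knob(d,proj(d,[[*q,.02]])[0],thr)
        L=onz(d,t,.039)[:,:2];l=L.mean(0);a=np.linalg.svd(L-l)[2][0]
        P=onz(d,c,.003)[:,:2];k=np.argmax((P-q)@[np.cos(.5),-np.sin(.5)])
        print(f,'bbox',c.min(0),c.max(0),'line',len(t),l.round(4),np.ptp((L-l)@a).round(4),'dir',np.arctan(a[1]/a[0]).round(3),'rib',P[k].round(4),c[k])
        o,D=ray(d,[t.mean(0),c[k]]);rs.append((o,D[0]));rf.append((o,D[1]))
    print('line tri',tri(rs[1:]),'rib tri',tri(rf[1:]))
    for f in ('w7',):
        d=np.load(f+'.npz');g=cv2.cvtColor(d['w'],cv2.COLOR_RGB2GRAY);gu=np.int32(proj(d,[(.4675,.0035,.074)])[0])
        print(gu,[g[gu[1],gu[0]-44:gu[0]+44:2]][0])
E
python3 k.py
```

```text
w2 bbox [301. 131.] [340. 177.] line 44 [ 0.5009 -0.1558] 0.0149 dir -0.464 rib [ 0.5159 -0.1647] [333. 132.]Traceback (most recent call last):
  File "k.py", line 17, in <module>
    L=onz(d,t,.039)[:,:2];l=L.mean(0);a=np.linalg.svd(L-l)[2][0]
      ~~~^^^^^^^^^^
  File "h.py", line 14, in onz
    o,D=ray(i,uv); return o+D*((z-o[2])/D[:,2])[:,None]
        ~~~^^^^^^
  File "h.py", line 10, in ray
    p=cv2.undistortPoints(np.array(uv,float).reshape(-1,1,2),K,d).reshape(-1,2)
      ~~~~~~~~~~~~~~~~~~~^^^^^^^^^^^^^^^^^^^^^^^^^^^^^^^^^^^^^^^^
cv2.error: OpenCV(4.12.0) /io/opencv/modules/calib3d/src/undistort.dispatch.cpp:347: error: (-215:Assertion failed) CV_IS_MAT(_src) && CV_IS_MAT(_dst) && (_src->rows == 1 || _src->cols == 1) && (_dst->rows == 1 || _dst->cols == 1) && _src->cols + _src->rows - 1 == _dst->rows + _dst->cols - 1 && (CV_MAT_TYPE(_src->type) == CV_32FC2 || CV_MAT_TYPE(_src->type) == CV_64FC2) && (CV_MAT_TYPE(_dst->type) == CV_32FC2 || CV_MAT_TYPE(_dst->type) == CV_64FC2) in function 'cvUndistortPointsInternal'
```

```bash
sed -i 's/cv2.drawContours(h,\[c\],-1,255,-1)/cv2.fillConvexPoly(h,cv2.convexHull(c),255)/; s/np.ones((5,5))/np.ones((9,9))/' k.py; python3 k.py
```

```text
w2 bbox [301. 131.] [340. 177.] line 39 [ 0.5001 -0.1554] 0.0131 dir -0.454 rib [ 0.5159 -0.1647] [333. 132.]
w7 bbox [386. 115.] [436. 162.] line 31 [ 0.499  -0.1547] 0.0115 dir -0.44 rib [ 0.5155 -0.1662] [423. 116.]
w8 bbox [232. 144.] [281. 203.] line 49 [ 0.5013 -0.1562] 0.0159 dir -0.472 rib [ 0.5163 -0.1654] [272. 145.]
line tri (array([ 0.49939236, -0.1564941 ,  0.03490391]), [np.float64(0.0009439592907374855), np.float64(0.0009439592907374256)]) rib tri (array([ 0.51605874, -0.16544819,  0.00430664]), [np.float64(0.0004224284485079716), np.float64(0.00042242844850801884)])
[256 179] [138 140 141 143 140  92 182 183 184 182 100  99  96  93  91  73  55 143
  77  69  69  63  65  67  69  63  91 109  59  95  96  99 101  99 114 128
 130 129 104  94 158 159 154 157]
```

```bash
cat > k2.py <<'E'
from k import *
from scipy.optimize import least_squares
for f,thr in (('w2',75),('w7',105),('w8',90)):
    d=np.load(f+'.npz');c,_=knob(d,proj(d,[[.493,-.152,.02]])[0],thr)
    o=np.array(d['extrinsics'])[:2,3];P=onz(d,c,0.)[:,:2];x=np.array([.4915,-.152])
    for _ in range(5):
        v=P-x;n=np.linalg.norm(v,axis=1);cam=(o-x)/np.linalg.norm(o-x);rib=np.array([np.cos(.47),-np.sin(.47)])
        s=((v@cam)/n>.25)&((v@rib)/n<.85)
        x=least_squares(lambda p:np.linalg.norm(P[s]-p,axis=1)-.022,x,loss='soft_l1',f_scale=.001).x
    print(f,s.sum(),x.round(4),np.abs(np.linalg.norm(P[s]-x,axis=1)-.022).mean().round(4))
for f in ('w7','w8'):
    d=np.load(f+'.npz');g=cv2.cvtColor(d['w'],cv2.COLOR_RGB2GRAY)
E
python3 k2.py
python3 - <<'E'
from h import *
# bezel: tick pixels by top-hat
rs=[]
for f in ('w7',):
    d=np.load(f+'.npz');g=cv2.cvtColor(d['w'],cv2.COLOR_RGB2GRAY);th=cv2.morphologyEx(g,cv2.MORPH_TOPHAT,np.ones((5,5)))
    gu=proj(d,[(.4675,.0035,.074)])[0];uu,vv=np.meshgrid(np.arange(512),np.arange(384));r=np.hypot(uu-gu[0],vv-gu[1])
    t=np.argwhere((th>35)&(r<33)&(r>20))[:,::-1]
    for z in (.074,.082):
        P=onz(d,t,z)[:,:2]*1000;print(f,len(t),z,cv2.fitEllipse(P.astype(np.float32)))
E
```

```text
w2 37 [ 0.4911 -0.1532] 0.0003
w7 48 [ 0.4914 -0.1534] 0.0004
w8 34 [ 0.4909 -0.1516] 0.0003
w7 359 0.074 ((467.1401062011719, 4.372556686401367), (48.43128204345703, 48.61983108520508), 64.2506103515625)
w7 359 0.082 ((469.2841796875, 4.3749566078186035), (47.04099655151367, 47.22413635253906), 64.25118255615234)
```

```bash
python3 jog.py '[[0,0,0.03,0.155],[0,0,0.03,0.155],[0,0,0.02,0.155],[0,0,0,0],[0,0,0,0]]'
python3 - <<'E'
from k import *
w,j=shot('wrist');np.savez('w9.npz',w=w,**{k:np.array(v) for k,v in j.items()});s=bot.read_state();p=s['tool_pos'];print(p,s['tcp_rot'])
M=R.from_rotvec(s['tcp_rot']).as_matrix();print('yaw',np.arctan2(M[1,0],M[0,0]),'q6',s['q'][5])
g=cv2.cvtColor(w,cv2.COLOR_RGB2GRAY);uv=proj(j,[[.491,-.152,.039]])[0];u,v=np.int32(uv);sub=g[v-60:v+60,u-60:u+60];print(uv,np.percentile(sub,[5,25,50,75,95]))
thr=(np.percentile(sub,5)+np.percentile(sub,95))/2
th=cv2.morphologyEx(g,cv2.MORPH_TOPHAT,np.ones((9,9)))
uu,vv=np.meshgrid(np.arange(512),np.arange(384))
t=np.argwhere((th>50)&(np.hypot(uu-u,vv-v)<55))[:,::-1]
n,lab,st,ce=cv2.connectedComponentsWithStats((((th>50)&(np.hypot(uu-u,vv-v)<60))*255).astype(np.uint8))
for k in range(1,n):
    if st[k,4]<15: continue
    L=onz(j,np.argwhere(lab==k)[:,::-1],.039)[:,:2];l=L.mean(0);a=np.linalg.svd(L-l)[2][0];rel=np.r_[l-p[:2],0]@M
    print(st[k],ce[k],l.round(4),np.ptp((L-l)@a).round(4),'dir',np.arctan(a[1]/a[0]).round(3),'rel TCP in tool axes',rel.round(4))
E
```

```text
time: 10.38
tool_pos: [0.4944, -0.1517, 0.0824]
tcp_rot: [3.058, -0.718, 0.003]
wrist_force: [-0.4, -0.0, 0.0]
width: 0.999
grip_force: 0.0
[ 0.49470405 -0.15201752  0.08277738] [ 3.05789332 -0.71939207  0.0039477 ]
yaw -0.462112229492572 q6 1.6865409945445875
[259.58563658 222.28933765] [ 33.  51. 107. 158. 164.]
[257 191   4  27  85] [258.12941176 203.56470588] [ 0.5017 -0.1563] 0.0158 dir -0.478 rel TCP in tool axes [0.0082 0.0007 0.    ]
[219 210   4   8  21] [220.28571429 213.76190476] [ 0.5059 -0.1339] 0.0043 dir -0.369 rel TCP in tool axes [ 0.002  -0.0212  0.    ]
```

```bash
python3 jog.py '[[-0.003,0.001,0,0],[0,0,0.03,0],[0,0,0.028,0],[0,0,0,0],[0,0,0,0]]'; python3 jog.py '[[0,0,0,0],[0,0,0,0],[0,0,0,0],[0,0,0,0],[0,0,0,0]]' 0.0 50;  python3 jog.py '[[0,0,0,0],[0,0,0,0]]'
```

```text
time: 11.05
tool_pos: [0.4912, -0.1522, 0.0244]
tcp_rot: [3.057, -0.724, 0.002]
wrist_force: [0.7, -0.0, 0.1]
width: 1.003
grip_force: 0.0
time: 11.68
tool_pos: [0.4907, -0.1519, 0.0236]
tcp_rot: [3.057, -0.724, 0.001]
wrist_force: [-0.4, 1.0, 2.3]
width: 0.138
grip_force: 49.8
time: 11.92
tool_pos: [0.4908, -0.1519, 0.0236]
tcp_rot: [-3.057, 0.724, -0.001]
wrist_force: [0.6, 0.8, 3.8]
width: 0.136
grip_force: 50.0
```

```bash
python3 jog.py '[[0,0,-0.04,0],[0,0,-0.04,-0.149],[0,0,-0.04,-0.149],[0,0,0,-0.149],[0,0,0,-0.149]]'; python3 jog.py '[[-0.001,-0.052,0,0],[-0.001,-0.052,0,0],[-0.001,-0.0534,0,0],[0,0,0,0],[0,0,0,0]]'
cat > l.py <<'E'
from h import *
import sys
w,j=shot('wrist');np.savez(sys.argv[1]+'.npz',w=w,**{k:np.array(v) for k,v in j.items()});save(w,sys.argv[1]+'.png');s=bot.read_state();p=s['tool_pos'];print(p,s['wrist_force'],s['width'])
M=R.from_rotvec(s['tcp_rot']).as_matrix();print('yaw',np.arctan2(M[1,0],M[0,0]),'zaxis',M[:,2].round(4))
kz=p[2]-.0236+.039
g=cv2.cvtColor(w,cv2.COLOR_RGB2GRAY);u,v=proj(j,[np.r_[p[:2]+M[:2,0]*.011,kz]])[0]
th=cv2.morphologyEx(g,cv2.MORPH_TOPHAT,np.ones((9,9)))
uu,vv=np.meshgrid(np.arange(512),np.arange(384))
n,lab,st,ce=cv2.connectedComponentsWithStats((((th>35)&(np.hypot(uu-u,vv-v)<40))*255).astype(np.uint8))
for k in range(1,n):
    if st[k,4]<15: continue
    L=onz(j,np.argwhere(lab==k)[:,::-1],kz)[:,:2];l=L.mean(0);a=np.linalg.svd(L-l)[2][0];rel=np.r_[l-p[:2],0]@M
    print(st[k],ce[k].round(1),l.round(4),np.ptp((L-l)@a).round(4),'dir',np.arctan(a[1]/a[0]).round(3),'rel',rel.round(4))
E
python3 l.py w10
```

```text
time: 12.55
tool_pos: [0.4904, -0.1519, 0.1437]
tcp_rot: [3.134, 0.213, 0.001]
wrist_force: [0.3, -0.4, -0.3]
width: 0.141
grip_force: 49.4
time: 13.18
tool_pos: [0.4667, 0.0036, 0.1429]
tcp_rot: [3.134, 0.207, -0.001]
wrist_force: [0.4, 0.7, -0.2]
width: 0.134
grip_force: 49.5
[0.46693104 0.00312643 0.14307379] [ 0.11940806 -0.64771686 -0.42961782] 0.1366624785869719
yaw 0.13064353675481785 zaxis [-3.e-04 -5.e-04 -1.e+00]
[253 225   6  38 225] [255.5 243.4] [0.4786 0.0059] 0.0165 dir 0.131 rel [ 0.0119 -0.0012 -0.    ]
[277 273   8   9  40] [279.4 275.8] [ 0.4652 -0.006 ] 0.0047 dir -0.436 rel [-0.0029  0.0089  0.    ]
```

```bash
python3 jog.py '[[0,0.0005,0.012,0],[0,0,0.006,0],[0,0,0.004,0],[0,0,0,0]]' - 80; python3 jog.py '[[0,0,0.004,0],[0,0,0.003,0],[0,0,0,0]]'
```

```text
time: 13.72
tool_pos: [0.4658, 0.0031, 0.1202]
tcp_rot: [-3.135, -0.204, 0.004]
wrist_force: [-2.1, -0.5, -1.4]
width: 0.125
grip_force: 83.4
time: 14.1
tool_pos: [0.4659, 0.0033, 0.1136]
tcp_rot: [3.135, 0.206, -0.004]
wrist_force: [-5.0, -0.5, 0.4]
width: 0.126
grip_force: 83.6
```

```bash
python3 jog.py '[[-0.0012,0,0,0],[0,0,0.004,0],[0,0,0.003,0],[0,0,0,0]]'; python3 jog.py '[[0,0,0.003,0],[0,0,0,0],[0,0,0,0]]'
```

```text
time: 14.6
tool_pos: [0.4658, 0.0032, 0.1073]
tcp_rot: [-3.135, -0.205, 0.0]
wrist_force: [-4.3, 0.0, 3.1]
width: 0.126
grip_force: 83.9
time: 14.98
tool_pos: [0.4658, 0.0032, 0.1048]
tcp_rot: [-3.135, -0.205, 0.0]
wrist_force: [-5.8, 0.3, 5.6]
width: 0.128
grip_force: 84.1
```

```bash
python3 jog.py '[[-0.0008,0,0.002,0],[0,0,0.002,0],[0,0,0,0],[0,0,0,0]]';python3 jog.py '[[0,0,0.001,0],[0,0,0,0],[0,0,0,0]]'
```

```text
time: 15.48
tool_pos: [0.4658, 0.0032, 0.1016]
tcp_rot: [-3.135, -0.205, -0.002]
wrist_force: [-5.3, 0.3, 9.1]
width: 0.128
grip_force: 84.8
time: 15.85
tool_pos: [0.4659, 0.0032, 0.1015]
tcp_rot: [-3.135, -0.205, -0.002]
wrist_force: [-9.2, 1.2, 14.9]
width: 0.122
grip_force: 85.6
```

```bash
python3 jog.py '[[0,0,0.001,0],[0,0,0,0],[0,0,0,0]]'; python3 l.py w11
python3 - <<'E'
from h import *
d=np.load('w11.npz');g=cv2.cvtColor(d['w'],cv2.COLOR_RGB2GRAY);th=cv2.morphologyEx(g,cv2.MORPH_TOPHAT,np.ones((5,5)))
gu=proj(d,[(.4675,.0035,.074)])[0];uu,vv=np.meshgrid(np.arange(512),np.arange(384))
P=onz(d,np.c_[uu.ravel(),vv.ravel()],.074)[:,:2];r=np.hypot(*(P-[.4672,.0040]).T)
m=(th.ravel()>25)&(r>.0195)&(r<.0275)&(P[:,0]>.475);Q=P[m]*1000
print(len(Q),cv2.fitEllipse(Q.astype(np.float32)))
E
```

```text
time: 16.23
tool_pos: [0.466, 0.0032, 0.1014]
tcp_rot: [-3.135, -0.205, -0.002]
wrist_force: [-11.9, 1.1, 20.5]
width: 0.127
grip_force: 86.5
[0.46599793 0.00318344 0.1013969 ] [-10.95568949   0.59515549  21.29927412] 0.1239972547824618
yaw 0.13077831113069036 zaxis [ 1.4e-03  2.0e-04 -1.0e+00]
[253 225   6  38 226] [255.5 243.3] [0.4778 0.0054] 0.0165 dir 0.131 rel [ 0.012  -0.0006  0.    ]
[228 273   8   7  31] [232.7 275. ] [0.4622 0.013 ] 0.0041 dir 0.927 rel [-0.0025 -0.0102 -0.    ]
[276 273   8   8  38] [278.3 275.6] [ 0.4644 -0.0061] 0.0043 dir -0.419 rel [-0.0028  0.009  -0.    ]
300 ((470.0152282714844, 3.760755777359009), (43.243289947509766, 47.28176498413086), 169.26625061035156)
```

```bash
python3 -c "
from workcell import bot
print(bot.finish_job())"
```

```text
the job is handed in; nothing more can be done
None
```

I handed the job in at about 16 s, with no verdict returned: the bezel is seated and released in the pocket, and the knob is on the shaft flat to flat, held pressed to the stop at about 20 N; I never moved to or touched the jar, timer or lighter.

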